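# Line up guide bushes on the back-light stage and hold its sprung shutter half open

## Robot

A 7-joint arm with a two-finger parallel gripper is mounted at the origin on the work surface. World frame = base frame: x ahead of the robot, y to its left, z up, the work surface at z = 0. Lengths are in m, angles in rad, forces in N, time in s.
With the tool pointing down it reaches from about 0.4 to 0.85 m from the base axis. Payload 4.4 kg.
Tool frame: the origin (TCP) lies midway between the tips of the shut fingers; the grasp point (between the pads) lies 19 mm behind it; z points along the fingers, y is the line along which they close (so a half turn about z gives the same grasp; the last joint's range is limited). The gripper opens to 94 mm and grips with 3 to 60 N. Pads are 16 mm wide; open, the fingers measure 119 mm over their backs; the gripper's body (75 mm by 177 mm) begins 78 mm behind the grasp point.
Start: joints at [-1.268, 0.628, 0.038, 1.517, -0.027, 0.996, -0.02], TCP at [0.234, 0.606, 0.182] pointing down, gripper open.
Joint ranges: [-3.06, 3.06], [-0.37, 2.12], [-1.25, 1.32], [0.18, 2.47], [-1.1, 4.24], [0.23, 1.98], [-2.94, 2.94]. Speed limits (rad/s): [2.57, 2.57, 3.14, 3.14, 3.14, 3.14, 3.14].

## Interface

Orientations are given as a unit quaternion [x, y, z, w].
In Python, from station import manip, viewer, sign_off gives the robot as it stands. The module is installed in compiled form; this text tells all that it offers.
- The arm moves only by the shell command python3 -m inch 'ROWS' [FORCE]. ROWS is JSON, a list of rows, each a list of 7 numbers: the shift along the tool's x, y, z in units of 20 mm (1.0 is 20 mm), then the turn, a rotation vector about the tool's x, y, z in units of 0.15 rad (1.0 is 0.15 rad), then the closure, from -1 (fully open) to 1 (shut). In form: [[tx, ty, tz, wx, wy, wz, claw], ...]. A call has 1 to 5 rows; each row shifts and turns the commanded pose from where the row before left it, along the tool's axes as they then stand; what a row does not reach is not made up. A row lasts 1/8 s, in which the tool goes at most 62.5 mm and 10.7 degrees, less where a joint would pass 70% of its speed; a pose out of reach is approached as far as the arm can. A call with a number of a shift or a turn outside -1 to 1 is refused whole. A call with a gripper value outside its range is refused whole. The fingers move at their own pace and stop on an object; FORCE is the grip in N (left out, the last holds). Time passes only in rows, so rows that do not move let the fingers close. It gives the time, the measured TCP pose, the force, the opening and the grip force at its end, in the units of the state.
- manip.get_state(): the state, without advancing time (a new reading comes with each control period).
- viewer.get_image(name): name is "side" or "top" or "wrist"; returns a dict with "image" (384x512x3 uint8, blue, green, red), "fx", "fy", "cx", "cy" (pixels), "extrinsics" (4x4, takes a point from world to camera coordinates). Camera axes: x right, y up, looking along -z (the intrinsics and any distortion apply to the point x, -y, -z); pixel columns grow to the right and rows downward; lengths in m; the calibration is good to about 2 mm. The wrist camera is an equidistant fisheye: a pixel r from the principal point sees the ray r / f radians off the axis. A picture is of the moment at which its call begins. There is no depth.
- sign_off(): hands the job in; it is judged then, once.
The state is a dict: "time": time; "q": joint angles; "joint_velocities": joint speeds; "joint_efforts": joint torques, N m; "ee_pos": TCP position; "orientation": TCP orientation; "ft_force": force on the tool from outside, world axes, zero at the start; "moment": the same for the moment, N m; "grip_width": opening from 0.0 (shut) to 1.0 (fully open); "grip_force": force on a finger pad.
Only numpy, scipy, OpenCV 4.12 (cv2) and the standard library are available. Lean on these libraries where they do the work, as an engineer would, in place of code of your own. Each camera call takes 0.05 s, during which the arm holds its last target. There are 200 camera calls.

## Task

On the back-light inspection stage, line up the three loose guide bushes in a row, standing upright and each pushed home in its own V of the steel fence, while the shutter is still shut. Then draw the stage's sprung shutter open by its black knob to half its travel (the middle long mark), so that only the strip of glass under the bushes is lit, never past three quarters, and hold it there: the program finishes with the gripper still holding the shutter steadily half open. Leave everything else on the stage and the bench where it is.

Things in the scene. Friction and masses are not known exactly. Their poses are not given: they have to be found in the camera images.
- stage: Back-light inspection stage, fixed: green case 280 (x) x 250 (y) mm, flat top at z = 60 mm. Origin: centre of its underside. +x from knob side to fence side (away from the robot), y left, z up. Top, stage coordinates in mm: grey metal cover x -140 to 15, its 16 mm wide slot along y = 0 guides the knob; flush glass x 15 to 126, y -112 to 112; steel fence on the glass along the far edge.
- v_right (a point): Where the axis of a bush pushed home in the fence's right-hand V lies, at glass height: stage x 105.2, y -70, z 60 mm. The fence is 12 mm high (z 60 to 72 mm), its flat front at stage x 111 mm; its three 90-degree Vs open towards -x, are 28 mm wide and 14 mm deep (apex x 125 mm).
- v_middle (a point): The same for the middle V: stage x = 105.2, y = 0, z = 60 mm.
- v_left (a point): The same for the left-hand V: stage x = 105.2, y = 70, z = 60 mm.
- bush_a: Loose plain steel guide bush: tube 28 mm outside, 16 mm bore, 36 mm high, about 0.1 kg, standing on the glass. Origin: centre of its underside, z up its axis. The three bushes are alike; any may stand in any V. They start one in front of each V (within about 8 mm sideways), 30 to 75 mm short of home. Slides easily on glass and fence.
- bush_b: Second guide bush, same as bush_a.
- bush_c: Third guide bush, same as bush_a.
- shutter (a joint): Shutter slide in m: 0 shut (at the start), 0.100 open stop, half travel 0.050. Opening moves the blade under the glass and the knob along the stage's -x. Its return spring pulls shut with 3.6 N when shut, 9.6 N at half, 15.6 N at the stop; let go, it closes. Marks on the cover beside the slot: long at shut, half, open; short at the quarters; white lines on the knob's flange point at them.
- knob_mid (a point): Middle of the shutter's upright black knob: cylinder 20 mm in diameter, z 64 to 96 mm, on a thin flange 28 mm in diameter just above the cover (z 62 to 64 mm). The point is on the knob's axis, 80 mm above the bench; stage x -25 mm when shut, -75 mm at half travel, y 0.
- insert: Bystander: square steel die insert 28 x 28 x 18 mm with a square hole, lying on the cover plate beside the slot; leave it. Origin: centre of its underside.
- punch: Bystander: small headed steel punch 42 mm high standing on its 22 mm head on the cover plate, on the other side of the slot; leave it. Origin: centre of its underside.
- caliper: Bystander: digital caliper 235 mm long lying on the bench right of the stage. Origin: on its beam near the middle, at bench height; x along the beam.
- die_plate: Bystander: dark steel die plate 130 x 90 x 18 mm with holes, lying left of the stage. Origin: centre of its underside.
- file: Bystander: flat file with wooden handle, 210 mm long along x, far left of the stage. Origin near its middle, at bench height.
- v_block: Bystander: steel V-block 60 x 50 x 40 mm, far right. Origin: centre of its underside.
- oil_tin: Bystander: round metal tin, 60 mm in diameter, 95 mm high, right, near the robot. Origin: centre of its underside.

How it is judged:
On the way, in this order (a step that is already met when the one before it is completed fails the run):
1. all three bushes stand upright on the glass, one home in each V (within 4 mm), with the shutter still shut (under 8 mm open) (horizontal distance between any of bush_a, bush_b, bush_c and v_right below 0.004 m and horizontal distance between any of bush_a, bush_b, bush_c and v_middle below 0.004 m and horizontal distance between any of bush_a, bush_b, bush_c and v_left below 0.004 m and angle between each of bush_a, bush_b, bush_c's own z axis and vertical below 0.08 rad and height (world z) of each of bush_a, bush_b, bush_c below 0.064 m and value of joint shutter below 0.008 m), for 0.2 s.
2. the gripper's fingers hold the shutter still at half travel (44 to 56 mm) (value of joint shutter between 0.044 and 0.056 m and velocity of joint shutter between -0.01 and 0.01 m/s and contact force between the fingers and shutter above 4 N), for 0.5 s.
At the end, for the whole second after the job is handed in: Through the last second the gripper's fingers still hold the shutter (at least 4 N between fingers and shutter), at rest and 44 to 56 mm open (half travel is 50 mm), and the three bushes stand upright and at rest on the glass, one in each V within 4 mm of home (all of step 2 and horizontal distance between any of bush_a, bush_b, bush_c and v_right below 0.004 m and horizontal distance between any of bush_a, bush_b, bush_c and v_middle below 0.004 m and horizontal distance between any of bush_a, bush_b, bush_c and v_left below 0.004 m and angle between each of bush_a, bush_b, bush_c's own z axis and vertical below 0.08 rad and height (world z) of each of bush_a, bush_b, bush_c below 0.064 m and linear speed of each of bush_a, bush_b, bush_c below 0.01 m/s); the arm keeps its last pose, push and grip.
It fails at once if the shutter is drawn past three quarters of its travel (75 mm) (value of joint shutter above 0.075 m).
It fails at once if a bystander is moved by more than 15 mm, or the punch or the oil tin is tipped (distance of any of insert, punch, caliper, die_plate, file, v_block, oil_tin from where it was at the start of the episode above 0.015 m or angle between any of punch, oil_tin's own z axis and vertical above 0.3 rad).
It also fails if it takes over 64 s, if anything falls off the work surface, if the arm or the gripper's body presses on something with over 40 N, if the wrist force passes 120 N, or if a joint passes its speed limit or range.

## Working session

There is one attempt and no reset: what is moved stays moved. The work goes in short steps, Python scripts to look and compute and a shell command to move; the robot and the scene stay as the last step left them, time stands still between calls to the robot, and variables do not carry over. Pictures are saved under pics/ and viewed, at most 10 in all, crops included, and the job is handed in when it is done.

```bash
mkdir -p pics; cat > h.py <<'E'
import numpy as np, cv2
from station import manip, viewer, sign_off
from scipy.spatial.transform import Rotation as R
def ray(d,u,v):
    E=np.array(d["extrinsics"]); x=(u-d["cx"])/d["fx"]; y=(v-d["cy"])/d["fy"]
    c=np.array([x,-y,-1.]); Rm=E[:3,:3]; return -Rm.T@E[:3,3], Rm.T@c
def onz(d,u,v,z):
    o,r=ray(d,u,v); return o+r*(z-o[2])/r[2]
def proj(d,p):
    E=np.array(d["extrinsics"]); c=E[:3,:3]@np.array(p)+E[:3,3]
    return d["cx"]+d["fx"]*c[0]/-c[2], d["cy"]-d["fy"]*c[1]/-c[2]
E
python3 - <<'E'
from h import *
s=manip.get_state(); print(s)
for n in("top","side"):
    d=viewer.get_image(n); cv2.imwrite(f"pics/{n}0.png",d["image"]); print(n,d["fx"],d["fy"],d["cx"],d["cy"],d.keys()); print(np.round(d["extrinsics"],3))
E
```

```text
{'time': 0.0, 'q': array([-1.26781104,  0.62931992,  0.03845274,  1.51837053, -0.02701903,
        0.99630567, -0.01998546]), 'joint_velocities': array([ 0.00020751, -0.00100606,  0.00068046, -0.00013695, -0.00038053,
       -0.00033328,  0.00086927]), 'joint_efforts': array([ 7.61953634e-04, -5.49729145e+01,  1.14364799e+00, -1.86633021e+01,
       -5.22716856e-02,  2.36551941e-02,  1.72634886e-04]), 'ee_pos': array([0.2340287 , 0.60563676, 0.18117055]), 'orientation': array([ 1.83351683e-01,  9.83046933e-01, -9.27933349e-04, -1.65942298e-04]), 'ft_force': array([-0.60550413,  0.71129992, -1.13937199]), 'moment': array([-0.04421556,  0.00891004,  0.01202055]), 'grip_force': 0.0, 'grip_width': 1.0022864804567153}
top 476.50791803401864 476.50791803401864 251.13394466054538 190.04006746483864 dict_keys(['image', 'fx', 'fy', 'cx', 'cy', 'extrinsics'])
[[ 0.026 -1.     0.002 -0.008]
 [ 0.981  0.026  0.193 -0.56 ]
 [-0.193 -0.003  0.981 -1.588]
 [ 0.     0.     0.     1.   ]]
side 426.94306894303054 426.94306894303054 251.50232793327643 190.46960585679264 dict_keys(['image', 'fx', 'fy', 'cx', 'cy', 'extrinsics'])
[[ 0.982 -0.191 -0.005 -0.516]
 [ 0.124  0.612  0.781 -0.14 ]
 [-0.146 -0.767  0.625 -1.413]
 [ 0.     0.     0.     1.   ]]
```

View pics/top0.png

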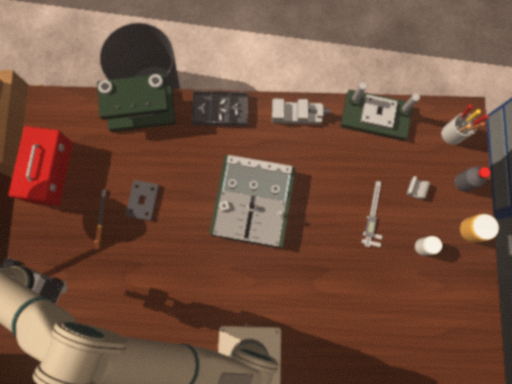

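View pics/side0.png

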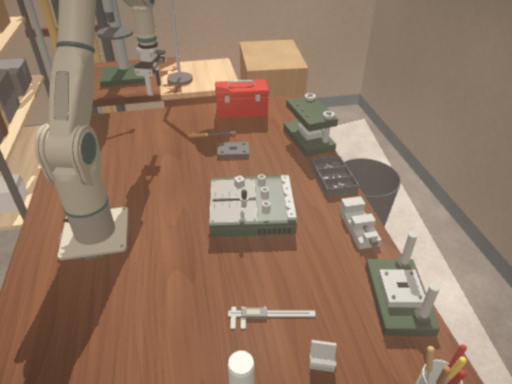

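The top view shows the stage at about (253,200) px, slightly rotated. The bushes are near (232,183), (254,184) and (277,188), and the knob is near (252,203). The side view agrees. Next I'll enlarge the stage.

```bash
python3 - <<'E'
import cv2,numpy as np
a=cv2.imread("pics/top0.png")[150:252,204:304]; b=cv2.imread("pics/side0.png")[168:242,202:302]
a=cv2.resize(a,None,fx=4,fy=4,interpolation=2);b=cv2.resize(b,None,fx=4,fy=4,interpolation=2)
b=cv2.copyMakeBorder(b,0,a.shape[0]-b.shape[0],0,0,0)
cv2.imwrite("pics/c0.png",np.hstack([a,b]))
E
```

```text
(no output)
```

View pics/c0.png

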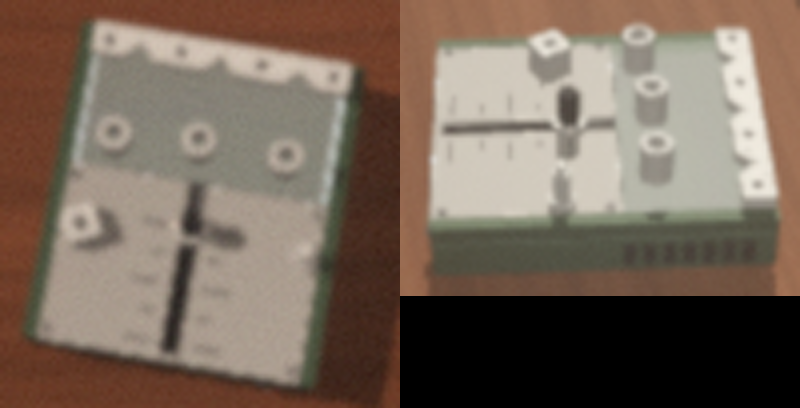

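The left crop shows the case corners at about (88,20), (362,70), (312,387) and (25,335). The bush bores are at (114,131), (198,138) and (286,155), the insert at (82,223) and the punch at (303,250). The knob base is at (190,228).

```bash
cat >> h.py <<'E'
E
python3 - <<'E'
from h import *
d=viewer.get_image("top")
f=lambda p,z:onz(d,204+(p[0]+.5)/4-.5,150+(p[1]+.5)/4-.5,z)
C=[f(p,.06) for p in((88,20),(362,70),(312,387),(25,335))]
o=np.mean(C,0); xd=(C[0]+C[1]-C[2]-C[3])[:2]; yd=(C[0]+C[3]-C[1]-C[2])[:2]
print("sizes",np.linalg.norm(xd)/2,np.linalg.norm(yd)/2,"yaw",np.degrees(np.arctan2(xd[1],xd[0])),np.degrees(np.arctan2(-yd[0],yd[1])),o)
th=(np.arctan2(xd[1],xd[0])+np.arctan2(-yd[0],yd[1]))/2
M=np.array([[np.cos(th),-np.sin(th)],[np.sin(th),np.cos(th)]])
for n,p,z in(("L",(114,131),.096),("M",(198,138),.096),("R",(286,155),.096),("ins",(82,223),.078),("punch",(303,250),.1),("knobbase",(190,228),.064)):
    w=f(p,z); print(n,w,M.T@(w-o)[:2])
E
```

```text
sizes 0.27848763840177476 0.2437760116085181 yaw -8.53170026564047 -8.937587307074438 [5.24986087e-01 4.35352425e-04 6.00000000e-02]
L [0.57607811 0.07172604 0.096     ] [0.03967338 0.07822264]
M [0.571942   0.00088092 0.096     ] [0.04634367 0.00757105]
R [ 0.55932661 -0.07337922  0.096     ] [ 0.04515162 -0.06774359]
ins [0.49988788 0.0968151  0.078     ] [-0.03944321  0.09145058]
punch [ 0.47852094 -0.08861103  0.1       ] [-0.0324038  -0.09506977]
knobbase [0.50028254 0.0056695  0.064     ] [-0.02521189  0.001422  ]
```

```bash
python3 -m inch '[[0,-1,-1,0,0,-0.5,-1],[-0.8,-1,-1,0,0,-0.5,-1],[-0.8,-1,-0.5,0,0,-0.44,-1],[-0.8,-1,0,0,0,0,-1],[-0.8,-1,0,0,0,0,-1]]'
for i in 1 ; do python3 -m inch '[[-0.75,-1,0,0,0,0,-1],[-0.75,-1,0,0,0,0,-1],[-0.75,-1,0,0,0,0,-1],[-0.75,-1,0,0,0,0,-1],[-0.75,-1,0,0,0,0,-1]]'
python3 -m inch '[[-0.75,-1,0,0,0,0,-1],[-0.75,-1,0,0,0,0,-1],[-0.75,-1,0,0,0,0,-1],[-0.75,-1,0,0,0,0,-1],[-0.75,-1,0,0,0,0,-1]]'
python3 -m inch '[[-0.75,-1,0,0,0,0,-1],[-0.75,-1,0,0,0,0,-1],[-0.75,-1,0,0,0,0,-1],[-0.75,-1,0,0,0,0,-1],[-0.75,-1,0,0,0,0,-1]]'; done
```

```text
time: 0.78
ee_pos: [0.2738, 0.4955, 0.2321]
orientation: [0.076, 0.997, -0.0, -0.0]
ft_force: [0.7, -0.1, 0.4]
grip_width: 1.006
grip_force: 0.0
time: 1.4
ee_pos: [0.3325, 0.3853, 0.2319]
orientation: [0.076, 0.997, -0.0, -0.0]
ft_force: [-0.8, -0.6, -0.1]
grip_width: 0.999
grip_force: 0.0
time: 2.02
ee_pos: [0.3914, 0.2751, 0.232]
orientation: [0.076, 0.997, -0.0, -0.0]
ft_force: [-0.7, -0.1, -0.7]
grip_width: 1.0
grip_force: 0.0
time: 2.65
ee_pos: [0.4503, 0.1649, 0.232]
orientation: [0.076, 0.997, -0.0, -0.0]
ft_force: [0.1, -0.2, 0.1]
grip_width: 1.001
grip_force: 0.0
```

```bash
python3 -m inch '[[-0.6,-1,0,0,0,0,0],[-0.6,-1,0,0,0,0,0],[-0.6,-1,0,0,0,0,0],[-0.6,-1,0,0,0,0,0],[-0.6,-1,0,0,0,0,0]]' >/dev/null
python3 -m inch '[[-0.6,-1,0,0,0,0,0],[-0.6,-1,0,0,0,0,0],[-0.6,-0.5,0,0,0,0,0],[0,0,0,0,0,0,0],[0,0,0,0,0,0,0]]'
python3 - <<'E'
from h import *
s=manip.get_state(); print(s["ee_pos"],s["orientation"],s["time"])
d=viewer.get_image("wrist"); cv2.imwrite("pics/w0.png",d["image"]); np.save("w0.npy",d["extrinsics"]); print(d["fx"],d["cx"],d["cy"],np.round(d["extrinsics"],3))
E
```

```text
time: 3.9
ee_pos: [0.5218, 0.004, 0.2319]
orientation: [0.076, 0.997, 0.0, -0.0]
ft_force: [0.3, 0.5, 0.3]
grip_width: 0.496
grip_force: 0.0
[0.52181386 0.00395045 0.23187322] [ 7.57564573e-02  9.97126228e-01  2.98461609e-04 -3.93885288e-04] 3.9
297.3186396354542 259.88611906464763 191.16815973201258 [[ 0.151  0.988  0.001 -0.083]
 [-0.953  0.146 -0.265  0.538]
 [-0.262  0.039  0.964 -0.302]
 [ 0.     0.     0.     1.   ]]
```

View pics/w0.png

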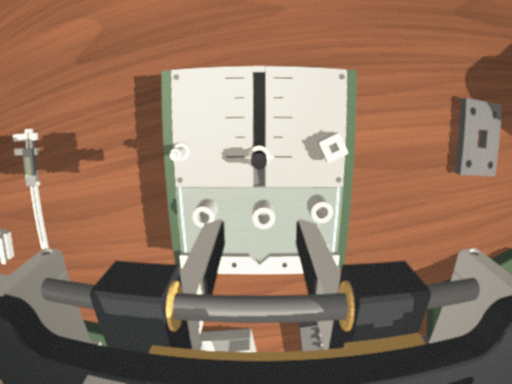

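The wrist view shows the stage with +x down and +y to the right. The bushes are at about (204,214), (263,215) and (321,211), the knob at (259,158) and the middle V apex at (260,263). I'll enlarge it to read these better.

```bash
python3 - <<'E'
import cv2
a=cv2.imread("pics/w0.png")[136:281,160:360]
cv2.imwrite("pics/c1.png",cv2.resize(a,None,fx=4,fy=4,interpolation=2))
E
```

```text
(no output)
```

View pics/c1.png

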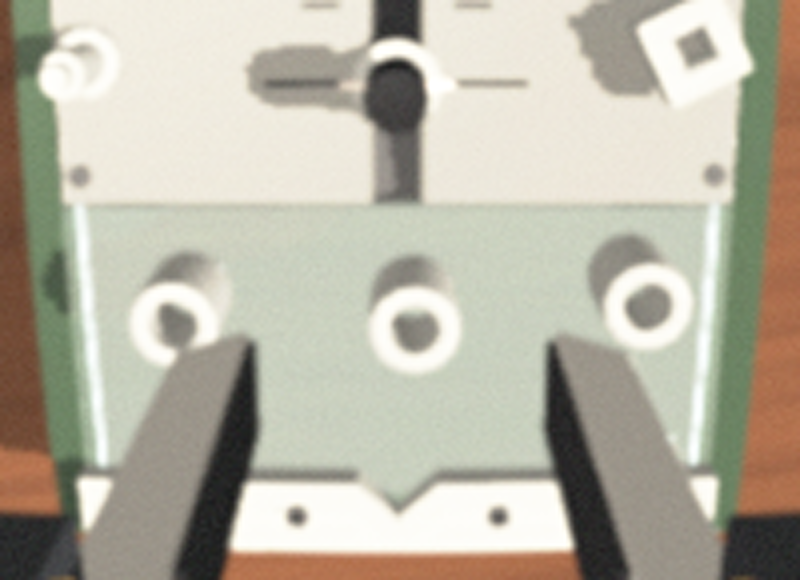

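The enlarged crop gives ring centres at (175,323), (415,328) and (648,305). The V apex is at (398,512), the slot end at (398,203) and the shut mark centre at (395,83).

```bash
cat >> h.py <<'E'
def wz(d,u,v,z):
    E=np.array(d["extrinsics"]); a=(u-d["cx"])/d["fx"]; b=(v-d["cy"])/d["fy"]; r=np.hypot(a,b); k=np.sin(r)/r
    c=np.array([a*k,-b*k,-np.cos(r)]); o=-E[:3,:3].T@E[:3,3]; w=E[:3,:3].T@c; return o+w*(z-o[2])/w[2]
E
python3 - <<'E'
from h import *
d=viewer.get_image("wrist"); d["extrinsics"]=np.load("w0.npy")
f=lambda p,z:wz(d,160+(p[0]+.5)/4-.5,136+(p[1]+.5)/4-.5,z)
K=[((398,512),.072,(.125,0)),((398,203),.06,(.015,0)),((395,83),.06,(-.025,0)),((62,204),.06,(.015,-.119)),((733,204),.06,(.015,.119))]
W=np.array([f(p,z)[:2] for p,z,_ in K]); S=np.array([k[2] for k in K])
print(W)
v=W[0]-W[2]; print("len apex-mark",np.linalg.norm(v),"yaw",np.degrees(np.arctan2(v[1],v[0])), "edge yaw",np.degrees(np.arctan2(*( (W[3]-W[4])*[1,1] )))," width",np.linalg.norm(W[4]-W[3]))
u=W[4]-W[3]; th=np.arctan2(-u[0],u[1]); print(np.degrees(th))
th=(th+np.arctan2(v[1],v[0]))/2
M=np.array([[np.cos(th),-np.sin(th)],[np.sin(th),np.cos(th)]]); o=np.mean([W[i]-M@S[i] for i in(0,1,2)],0)
print("th",np.degrees(th),"origin",o,[W[i]-M@S[i]-o for i in(0,1,2)])
for n,p in(("R",(175,323)),("M",(415,328)),("L",(648,305))): print(n,M.T@(f(p,.096)[:2]-o))
s=manip.get_state(); print("tcp",M.T@(s["ee_pos"][:2]-o)); np.savez("st.npz",M=M,o=o)
x=R.from_quat(s["orientation"]).as_matrix(); print(x, np.degrees(np.arctan2(-x[0,1],x[1,1])))
E
```

```text
[[ 6.46690333e-01 -1.58329171e-02]
 [ 5.40833739e-01  4.57767045e-04]
 [ 5.01783264e-01  5.49951596e-03]
 [ 5.23983811e-01 -1.10480298e-01]
 [ 5.57945287e-01  1.10879584e-01]]
len apex-mark 0.14646887507318157 yaw -8.374621089588224 edge yaw -171.2775795542692  width 0.2239499480036607
-8.722420445730792
th -8.548520767659507 origin [0.52519498 0.00240625] [array([-0.00211594,  0.00034169]), array([0.0008054 , 0.00028122]), array([ 0.00131054, -0.00062291])]
R [ 0.04414636 -0.06797222]
M [0.04559399 0.00550662]
L [0.0388004  0.07677523]
tcp [-0.00358686  0.0010376 ]
[[-9.88581515e-01  1.50686314e-01 -4.71776045e-04]
 [ 1.50686068e-01  9.88581529e-01  5.19228747e-04]
 [ 5.44629749e-04  4.42209864e-04 -9.99999754e-01]] -8.666702377132781
```

```bash
python3 -m inch '[[-0.93,0.22,1,0,0,0,0.6],[0,0,1,0,0,0,0.6],[0,0,1,0,0,0,0.6],[0,0,1,0,0,0,0.6],[0,0,1,0,0,0,0.6]]' | head -2
python3 -m inch '[[0,0,1,0,0,0,0.6],[0,0,1,0,0,0,0.6],[0,0,0.8,0,0,0,0.6],[0,0,0.3,0,0,0,0.6],[0,0,0,0,0,0,0.6]]'
python3 - <<'E'
from h import *
d=viewer.get_image("wrist"); cv2.imwrite("pics/w1.png",d["image"]); Z=np.load("st.npz")
print(Z["M"].T@(manip.get_state()["ee_pos"][:2]-Z["o"]))
E
```

```text
time: 4.62
ee_pos: [0.5411, 0.0053, 0.1315]
time: 5.25
ee_pos: [0.5412, 0.0045, 0.07]
orientation: [0.076, 0.997, 0.0, -0.0]
ft_force: [-0.6, 0.4, 0.2]
grip_width: 0.201
grip_force: 0.0
[0.01586128 0.00451005]
```

View pics/w1.png

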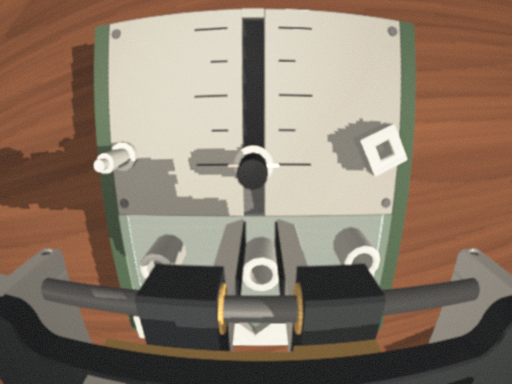

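The fingers straddle the middle bush, which sits at (261,272) with the fingers at about (235,240) and (287,240). It is centred, so I'll push.

```bash
python3 -m inch '[[-0.3,0,0,0,0,0,0.6],[-0.3,-0.02,0,0,0,0,0.6],[-0.3,-0.02,0,0,0,0,0.6],[-0.3,-0.02,0,0,0,0,0.6],[-0.3,-0.02,0,0,0,0,0.6]]' | grep -E "pos|ft"
python3 -m inch '[[-0.3,-0.02,0,0,0,0,0.6],[-0.3,-0.02,0,0,0,0,0.6],[-0.3,-0.02,0,0,0,0,0.6],[-0.3,-0.02,0,0,0,0,0.6],[-0.3,-0.02,0,0,0,0,0.6]]' | grep -E "pos|ft"
python3 -m inch '[[-0.2,-0.01,0,0,0,0,0.6],[-0.1,0,0,0,0,0,0.6],[0,0,0,0,0,0,0.6]]' | grep -E "pos|ft"
python3 -m inch '[[-0.1,0,0,0,0,0,0.6],[-0.05,0,0,0,0,0,0.6],[0,0,0,0,0,0,0.6]]' | grep -E "pos|ft"
python3 - <<'E'
from h import *
d=viewer.get_image("wrist"); Z=np.load("st.npz")
cv2.imwrite("pics/w2.png",d["image"])
print(Z["M"].T@(manip.get_state()["ee_pos"][:2]-Z["o"]))
E
```

```text
ee_pos: [0.5711, -0.0019, 0.07]
ft_force: [-1.0, 0.9, 0.4]
ee_pos: [0.6003, -0.0084, 0.07]
ft_force: [-0.6, 0.3, -0.7]
ee_pos: [0.606, -0.0094, 0.07]
ft_force: [-0.3, -0.1, 0.7]
ee_pos: [0.6089, -0.0099, 0.0701]
ft_force: [-0.5, -0.6, -0.9]
[0.08459544 0.00034379]
```

View pics/w2.png

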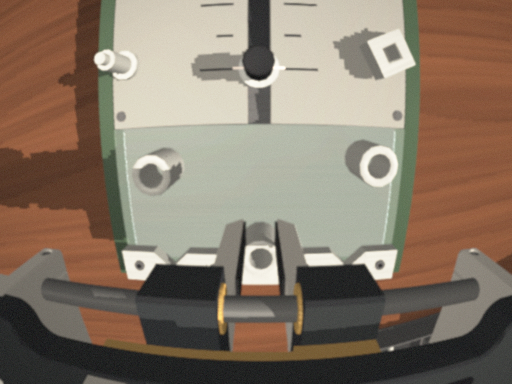

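The middle bush is cradled at (260,258) and the V is just ahead, with no force yet. I'll creep on. This view also shows the other bushes at (157,172) and (379,166).

```bash
for k in 1; do python3 -m inch '[[-0.05,0,0,0,0,0,0.6],[-0.05,0,0,0,0,0,0.6],[0,0,0,0,0,0,0.6]]' | grep -E "pos|ft"
python3 -m inch '[[-0.05,0,0,0,0,0,0.6],[0,0,0,0,0,0,0.6]]' | grep -E "pos|ft"
python3 -m inch '[[-0.05,0,0,0,0,0,0.6],[0,0,0,0,0,0,0.6]]' | grep -E "pos|ft"; done
```

```text
ee_pos: [0.6109, -0.0102, 0.07]
ft_force: [0.7, -0.0, 0.3]
ee_pos: [0.6117, -0.0104, 0.07]
ft_force: [-0.8, -0.5, -0.0]
ee_pos: [0.6127, -0.0106, 0.07]
ft_force: [-1.2, 0.5, 0.7]
```

```bash
python3 -m inch '[[-0.05,0,0,0,0,0,0.6],[0,0,0,0,0,0,0.6]]' | grep -E "pos|ft"
python3 -m inch '[[-0.05,0,0,0,0,0,0.6],[0,0,0,0,0,0,0.6]]' | grep -E "pos|ft"
python3 - <<'E'
from h import *
d=viewer.get_image("wrist"); Z=np.load("st.npz")
cv2.imwrite("pics/w3.png",cv2.resize(d["image"][190:310,110:410],None,fx=2.5,fy=2.5,interpolation=2))
print(Z["M"].T@(manip.get_state()["ee_pos"][:2]-Z["o"]))
E
```

```text
ee_pos: [0.6136, -0.0107, 0.07]
ft_force: [-1.6, -1.4, 0.5]
ee_pos: [0.6146, -0.0108, 0.07]
ft_force: [-1.8, 0.3, 2.1]
[0.0903491 0.0002445]
```

View pics/w3.png

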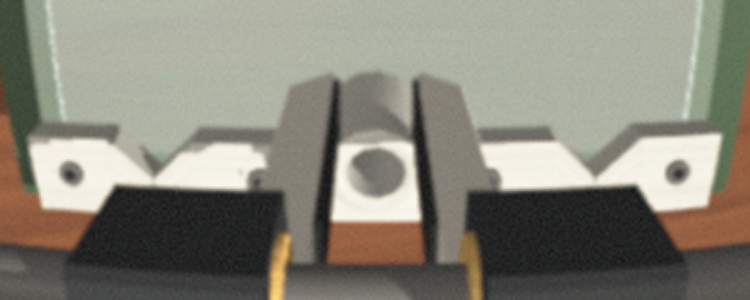

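The bush's bore is at (376,172) in the crop and it appears to be in the V. I'll check this by casting a ray.

```bash
cat >> h.py <<'E'
Z=np.load("st.npz")
def S(w): return Z["M"].T@(np.array(w)[:2]-Z["o"])
def C(d,p,z,u0=110,v0=190,k=2.5): return S(wz(d,u0+(p[0]+.5)/k-.5,v0+(p[1]+.5)/k-.5,z))
E
python3 - <<'E'
from h import *
d=viewer.get_image("wrist"); print(manip.get_state()["ft_force"])
print("bore",C(d,(376,172),.096),"Vr apex",C(d,(153,178),.072),"Vl",C(d,(596,178),.072), "front edge corners", C(d,(118,138),.072),C(d,(635,137),.072))
E
```

```text
[-1.73715819 -0.07820402  1.3526181 ]
bore [0.10838392 0.00059579] Vr apex [ 0.12503643 -0.06971408] Vl [0.12557089 0.0698465 ] front edge corners [ 0.11133231 -0.07959766] [0.11166893 0.08114661]
```

```bash
python3 -m inch '[[0.1,0,0,0,0,0,0.6],[0.1,0,0,0,0,0,0.6],[0.3,0,0,0,0,0,0.6],[0.5,0,0,0,0,0,0.6],[0,0,0,0,0,0,0.6]]' | grep -E "pos|ft"
python3 - <<'E'
from h import *
d=viewer.get_image("wrist")
cv2.imwrite("pics/w4.png",cv2.resize(d["image"][150:310,110:410],None,fx=2.5,fy=2.5,interpolation=2))
E
```

```text
ee_pos: [0.5939, -0.0075, 0.0701]
ft_force: [0.1, -0.2, -0.6]
```

View pics/w4.png

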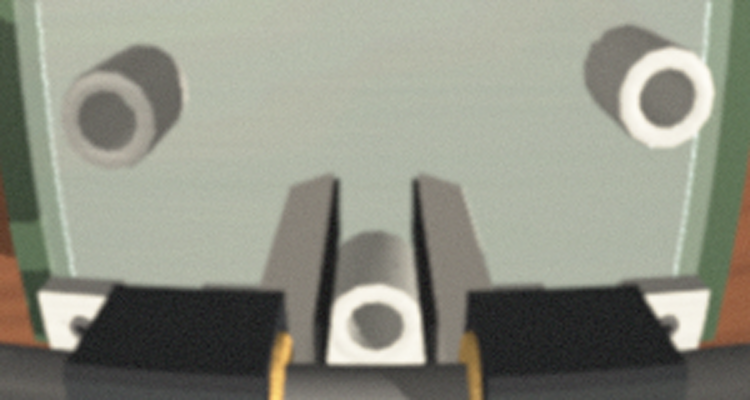

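The bush stays in the V with its bore at (377,325) in the crop, and the fingers have backed off. The other ring centres are at (667,98) and (109,120).

```bash
python3 - <<'E'
from h import *
d=viewer.get_image("wrist"); f=lambda p,z:C(d,p,z,110,150)
print("bore",f((377,325),.096),"L",f((667,98),.096),"R",f((109,120),.096),"fence corner",f((43,292),.072),f((708,290),.072), S(manip.get_state()["ee_pos"]))
d=viewer.get_image("top")
# expected pixel of the middle bush top at home vs. bright blob
m=Z["M"]
for y in(-.07,0,.07):
    w=m@np.array([.1052,y])+Z["o"]; print(proj(d,[*w,.096]))
E
```

```text
bore [0.10528204 0.00102435] L [0.04041156 0.07636897] R [ 0.04576687 -0.06817238] fence corner [ 0.11283941 -0.11003545] [0.1129249  0.11108567] [0.07067045 0.00044135]
(np.float64(278.09565284249874), np.float64(171.21034515077343))
(np.float64(257.7171773483667), np.float64(167.69089085011933))
(np.float64(237.3943430314794), np.float64(164.18104603083216))
```

```bash
python3 -m inch '[[0.98,0,0,0,0,0,0.6],[0.98,0,0.2,0,0,0,0.6],[0.98,0,0,0,0,0,0.6],[0,0.9,0,0,0,0,0.6],[0,0.9,0,0,0,0,0.6]]' | grep -E "pos|ft"
python3 -m inch '[[0,0.9,0,0,0,0,0.6],[0,0.8,0,0,0,0,0.6],[0,0.3,0,0,0,0,0.6],[0,0,0,0,0,0,0.6]]' | grep -E "pos|ft"
python3 -m inch '[[-0.3,0,0,0,0,0,0.6],[-0.3,0,0,0,0,0,0.6],[-0.3,0,0,0,0,0,0.6],[-0.3,-0.03,0,0,0,0,0.6],[-0.3,-0.04,0,0,0,0,0.6]]' | grep -E "pos|ft"
python3 -m inch '[[-0.3,-0.04,0,0,0,0,0.6],[-0.3,-0.04,0,0,0,0,0.6],[-0.3,-0.04,0,0,0,0,0.6],[-0.3,-0.04,0,0,0,0,0.6],[-0.3,-0.04,0,0,0,0,0.6]]' | grep -E "pos|ft"
python3 -m inch '[[-0.3,-0.04,0,0,0,0,0.6],[-0.2,0,0,0,0,0,0.6],[-0.2,0,0,0,0,0,0.6],[0,0,0,0,0,0,0.6]]' | grep -E "pos|ft"
python3 - <<'E'
from h import *
s=manip.get_state();print(S(s["ee_pos"]),s["time"])
E
```

```text
ee_pos: [0.5441, 0.0385, 0.0664]
ft_force: [0.6, 0.5, -0.1]
ee_pos: [0.5485, 0.0767, 0.066]
ft_force: [0.1, 0.2, 0.6]
ee_pos: [0.5783, 0.0702, 0.066]
ft_force: [0.2, 0.3, 0.8]
ee_pos: [0.6073, 0.0618, 0.066]
ft_force: [0.4, 0.3, 0.3]
ee_pos: [0.6211, 0.0589, 0.0661]
ft_force: [-0.4, 0.4, -0.1]
[0.0864075  0.07013076] 12.475
```

```bash
python3 -m inch '[[-0.07,0,0,0,0,0,0.6],[-0.03,0,0,0,0,0,0.6],[0,0,0,0,0,0,0.6],[0.3,0,0,0,0,0,0.6],[1,0,0,0,0,0,0.6]]' | grep -E "pos|ft"
python3 -m inch '[[1,0,0,0,0,0,0.6],[1,0,0,0,0,0,0.6],[0.6,0,0,0,0,0,0.6],[0,-1,0,0,0,0,0.6],[0,-1,0,0,0,0,0.6]]' | grep -E "pos|ft"
python3 -m inch '[[0,-1,0,0,0,0,0.6],[0,-1,0,0,0,0,0.6],[0,-1,0,0,0,0,0.6],[0,-1,0,0,0,0,0.6],[0,-0.9,0,0,0,0,0.6]]' | grep -E "pos|ft"
python3 -m inch '[[0,0,0,0,0,0,0.6],[-0.3,0,0,0,0,0,0.6],[-0.3,0,0,0,0,0,0.6],[-0.3,-0.01,0,0,0,0,0.6],[-0.3,-0.01,0,0,0,0,0.6]]' | grep -E "pos|ft"
python3 -m inch '[[-0.3,-0.01,0,0,0,0,0.6],[-0.3,-0.01,0,0,0,0,0.6],[-0.3,-0.01,0,0,0,0,0.6],[-0.3,-0.01,0,0,0,0,0.6],[-0.3,-0.01,0,0,0,0,0.6]]' | grep -E "pos|ft"
python3 -m inch '[[-0.3,-0.01,0,0,0,0,0.6],[-0.3,-0.01,0,0,0,0,0.6],[-0.3,-0.01,0,0,0,0,0.6],[0,0,0,0,0,0,0.6]]' | grep -E "pos|ft"
python3 - <<'E'
from h import *
s=manip.get_state();print(S(s["ee_pos"]),s["time"])
E
```

```text
ee_pos: [0.5972, 0.0624, 0.066]
ft_force: [-0.2, -0.0, 0.7]
ee_pos: [0.5401, 0.0289, 0.0662]
ft_force: [0.3, -0.4, -0.1]
ee_pos: [0.5247, -0.0687, 0.0661]
ft_force: [1.0, -0.9, 1.2]
ee_pos: [0.5487, -0.0696, 0.066]
ft_force: [-1.1, 0.5, 0.2]
ee_pos: [0.5781, -0.0756, 0.066]
ft_force: [-1.1, 1.3, -0.6]
ee_pos: [0.5961, -0.079, 0.0661]
ft_force: [-0.1, -0.6, 0.5]
[ 0.08221734 -0.06993635] 16.1
```

```bash
python3 -m inch '[[-0.15,0,0,0,0,0,0.6],[-0.08,0,0,0,0,0,0.6],[-0.05,0,0,0,0,0,0.6],[0,0,0,0,0,0,0.6],[0.2,0,0,0,0,0,0.6]]' | grep -E "pos|ft"
python3 -m inch '[[1,0,0,0,0,0,0],[1,0,0,0,0,0,0],[1,0.5,-0.5,0,0,0,0],[1,0.5,-1,0,0,0,0],[0.5,0.5,-1,0,0,0,0]]' | grep -E "pos|ft"
python3 -m inch '[[0.6,0.5,-1,0,0,0,0],[0.6,0.5,-1,0,0,0,0],[0.6,0.5,-0.5,0,0,0,0],[0.6,0.5,-0.5,0,0,0,0],[0,0,0,0,0,0,0]]' | grep -E "pos|ft"
python3 - <<'E'
from h import *
s=manip.get_state();print(S(s["ee_pos"]),s["time"])
d=viewer.get_image("wrist"); cv2.imwrite("pics/w5f.png",d["image"]); np.save("w5.npy",d["extrinsics"])
cv2.imwrite("pics/w5.png",cv2.resize(d["image"][100:292,130:390],None,fx=3,fy=3,interpolation=2))
E
```

```text
ee_pos: [0.5971, -0.0791, 0.0661]
ft_force: [0.2, -0.0, -0.5]
ee_pos: [0.511, -0.0353, 0.1166]
ft_force: [0.5, -0.8, 0.1]
ee_pos: [0.4708, 0.0122, 0.1764]
ft_force: [1.1, -0.6, -0.4]
[-0.05528745  0.00159114] 17.975
```

View pics/w5.png

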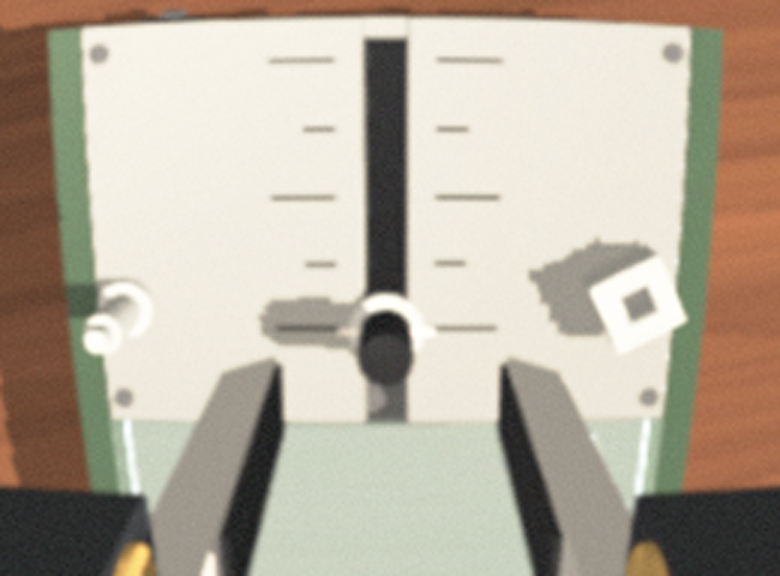

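The view shows the shutter still shut: the knob base is on the shut mark at (385,328), and the slot and marks are clear. The bushes are hidden here, so I'll raise the arm and measure their bores numerically.

```bash
python3 -m inch '[[-0.7,0,-0.7,0,0,0,1],[-0.7,0,-0.7,0,0,0,1],[-0.7,0,-0.7,0,0,0,1],[-0.7,0,-0.7,0,0,0,1],[0,0,0,0,0,0,1]]' | grep -E "pos|wid"
python3 - <<'E'
from h import *
d=viewer.get_image("wrist"); cv2.imwrite("pics/w6f.png",d["image"]); np.save("w6.npy",d["extrinsics"])
E=np.array(d["extrinsics"])
def pr(x,y,z):
    w=np.append(Z["M"]@[x,y]+Z["o"],z); c=E[:3,:3]@w+E[:3,3]; r=np.hypot(c[0],c[1]); a=np.arctan2(r,-c[2]); return d["cx"]+d["fx"]*a*c[0]/r, d["cy"]-d["fy"]*a*c[1]/r
g=cv2.cvtColor(d["image"],cv2.COLOR_BGR2GRAY)
for n,y in(("R",-.07),("M",0),("L",.07)):
    u,v=map(int,np.round(pr(.1052,y,.096))); P=cv2.resize(g[v-16:v+17,u-16:u+17],None,fx=4,fy=4,interpolation=cv2.INTER_CUBIC)
    print(n,u,v,P.min(),P.max())
    for t in (110,140,165,190):
        cs,_=cv2.findContours((P<t).astype(np.uint8),cv2.RETR_LIST,cv2.CHAIN_APPROX_NONE)
        for c in cs:
            A=cv2.contourArea(c); (x0,y0),r=cv2.minEnclosingCircle(c)
            if 300<A<4000 and A/(np.pi*r*r)>.5:
                m=cv2.moments(c); px=m["m10"]/m["m00"],m["m01"]/m["m00"]
                print("  t",t,"A",A,"round",round(A/(np.pi*r*r),2),"stage",C(d,px,.096,u-16,v-16,4))
E
```

```text
ee_pos: [0.5279, 0.0017, 0.232]
grip_width: 0.016
R 206 256 32 255
  t 140 A 612.0 round 0.66 stage [ 0.10332331 -0.06826947]
  t 165 A 868.5 round 0.7 stage [ 0.10347491 -0.06829361]
  t 190 A 1083.5 round 0.76 stage [ 0.10361046 -0.06835673]
M 260 256 37 254
  t 110 A 870.0 round 0.58 stage [0.12501475 0.01524486]
  t 110 A 844.5 round 0.6 stage [ 0.12483806 -0.01634337]
  t 140 A 339.0 round 0.63 stage [ 0.09403058 -0.00044185]
L 314 255 31 255
  t 140 A 702.0 round 0.76 stage [0.10471527 0.06959447]
  t 165 A 1027.5 round 0.84 stage [0.10463316 0.07013723]
  t 190 A 1241.0 round 0.84 stage [0.10459495 0.07024064]
  t 190 A 350.5 round 0.52 stage [0.09593568 0.08622049]
```

R looks about 2 mm short, resting on one face of its V. I'll nudge it again.

```bash
python3 -m inch '[[-0.6,-0.87,0,0,0,0,0.6],[-0.6,-0.87,0.3,0,0,0,0.6],[-0.6,-0.87,1,0,0,0,0.6],[-0.55,-0.87,1,0,0,0,0.6],[0,0,1,0,0,0,0.6]]' | grep -E "pos|ft"
python3 -m inch '[[0,0,1,0,0,0,0.6],[0,0,1,0,0,0,0.6],[0,0,1,0,0,0,0.6],[0,0,1,0,0,0,0.6],[0,0,1,0,0,0,0.6]]' | grep -E "pos|ft"
python3 -m inch '[[-0.3,0,0,0,0,0,0.6],[-0.3,0,0,0,0,0,0.6],[-0.3,0,0,0,0,0,0.6],[-0.3,0,0,0,0,0,0.6],[-0.3,0,0,0,0,0,0.6]]' | grep -E "pos|ft"
python3 - <<'E'
from h import *
s=manip.get_state();print(S(s["ee_pos"]),s["time"])
E
```

```text
ee_pos: [0.5619, -0.0758, 0.1642]
ft_force: [-0.3, 0.4, -0.3]
ee_pos: [0.5613, -0.0736, 0.0643]
ft_force: [-1.6, 1.1, 0.2]
ee_pos: [0.5928, -0.078, 0.0664]
ft_force: [0.3, -0.1, 0.3]
[ 0.07877451 -0.06946349] 20.575
```

```bash
python3 -m inch '[[-0.25,-0.01,0,0,0,0,0.6],[-0.15,-0.01,0,0,0,0,0.6],[-0.08,0,0,0,0,0,0.6],[-0.06,0,0,0,0,0,0.6],[0,0,0,0,0,0,0.6]]' | grep -E "pos|ft"
python3 -m inch '[[0.1,0,0,0,0,0,0.6],[0.6,0,0,0,0,0,0.6],[1,0,0,0,0,0,0.6],[1,0,-1,0,0,0,0.8],[1,0.8,-1,0,0,0,1]]' | grep -E "pos|ft"
python3 -m inch '[[0.7,0.9,-1,0,0,0,1],[0,0.9,-1,0,0,0,1],[0,0.9,-1,0,0,0,1],[0,0,-1,0,0,0,1],[0,0,-1,0,0,0,1]]' | grep -E "pos|ft"
python3 -m inch '[[0,0,-1,0,0,0,1],[0,0,-0.3,0,0,0,1],[0,0,0,0,0,0,1]]' | grep -E "pos|ft"
cat > chk.py <<'E'
from h import *
d=viewer.get_image("wrist"); s=manip.get_state(); print("tcp",S(s["ee_pos"]),s["time"])
E=np.array(d["extrinsics"])
def pr(x,y,z):
    w=np.append(Z["M"]@[x,y]+Z["o"],z); c=E[:3,:3]@w+E[:3,3]; r=np.hypot(c[0],c[1]); a=np.arctan2(r,-c[2]); return d["cx"]+d["fx"]*a*c[0]/r, d["cy"]-d["fy"]*a*c[1]/r
g=cv2.cvtColor(d["image"],cv2.COLOR_BGR2GRAY)
for n,y in(("R",-.07),("M",0),("L",.07)):
    u,v=map(int,np.round(pr(.1052,y,.096))); P=cv2.resize(g[v-16:v+17,u-16:u+17],None,fx=4,fy=4,interpolation=cv2.INTER_CUBIC)
    for t in (140,165,190):
        cs,_=cv2.findContours((P<t).astype(np.uint8),cv2.RETR_LIST,cv2.CHAIN_APPROX_NONE)
        for c in cs:
            A=cv2.contourArea(c); (x0,y0),r=cv2.minEnclosingCircle(c)
            if 500<A<4000 and A/(np.pi*r*r)>.5:
                m=cv2.moments(c); px=m["m10"]/m["m00"],m["m01"]/m["m00"]
                print(n,t,A,round(A/(np.pi*r*r),2),C(d,px,.096,u-16,v-16,4))
E
python3 chk.py
```

```text
ee_pos: [0.6026, -0.08, 0.066]
ft_force: [-0.3, -0.6, -0.3]
ee_pos: [0.53, -0.0539, 0.1063]
ft_force: [0.7, 1.6, -0.2]
ee_pos: [0.5253, 0.003, 0.2066]
ft_force: [0.9, -0.2, -1.0]
ee_pos: [0.5259, 0.0026, 0.2319]
ft_force: [-0.8, -1.6, 0.9]
tcp [0.00043675 0.00027851] 22.875
R 140 620.0 0.68 [ 0.10489027 -0.06833603]
R 165 877.5 0.73 [ 0.10517624 -0.06826575]
R 190 1082.0 0.78 [ 0.10527925 -0.06832861]
L 140 720.5 0.76 [0.10465543 0.06961899]
L 165 1037.5 0.81 [0.10461797 0.07009329]
L 190 1245.5 0.83 [0.1045881  0.07018374]
```

```bash
python3 -m inch '[[0,0,0,0,0,0,0],[0,0,0,0,0,0,0],[0,0,0,0,0,0,0],[0,0,0,0,0,0,0],[0,0,0,0,0,0,0]]' | grep wid; python3 chk.py
python3 -m inch '[[0.65,0,1,0,0,0,0],[0.6,0,1,0,0,0,0],[0,0,1,0,0,0,0],[0,0,1,0,0,0,0],[0,0,1,0,0,0,0]]' | grep -E "pos|ft"
python3 -m inch '[[0,0,1,0,0,0,0],[0,0,1,0,0,0,0],[0,0,0.8,0,0,0,0],[0,0,0.4,0,0,0,0],[0,0,0,0,0,0,0]]' | grep -E "pos|ft"
python3 -c "
from h import *
s=manip.get_state();print(S(s['ee_pos']),s['time'])"
```

```text
grip_width: 0.485
tcp [0.00117538 0.0003735 ] 23.55
M 140 755.0 0.81 [0.10425238 0.0005823 ]
M 165 1028.0 0.84 [0.10441204 0.00079405]
M 190 1250.0 0.85 [0.1044907  0.00079766]
ee_pos: [0.5019, 0.0065, 0.1316]
ft_force: [-0.1, -0.9, 0.2]
ee_pos: [0.5016, 0.0064, 0.0678]
ft_force: [-0.2, -0.1, 0.3]
[-0.02396654  0.0004396 ] 24.8
```

```bash
python3 -m inch '[[0,0,0,0,0,0,1],[0,0,0,0,0,0,1],[0,0,0,0,0,0,1],[0,0,0,0,0,0,1],[0,0,0,0,0,0,1]]' 40
python3 -m inch '[[0.1,0,0,0,0,0,1],[0.1,0,0,0,0,0,1],[0.1,0,0,0,0,0,1],[0.1,0,0,0,0,0,1],[0.1,0,0,0,0,0,1]]'
python3 -c "
from h import *
s=manip.get_state();print(S(s['ee_pos']),s['time'])"
```

```text
time: 25.42
ee_pos: [0.5018, 0.0056, 0.0684]
orientation: [0.077, 0.997, -0.0, 0.0]
ft_force: [-0.7, -3.8, 4.8]
grip_width: 0.186
grip_force: 40.0
time: 26.05
ee_pos: [0.4948, 0.0067, 0.0685]
orientation: [0.077, 0.997, -0.0, 0.003]
ft_force: [4.6, -5.4, -1.1]
grip_width: 0.186
grip_force: 40.0
[-0.03066195 -0.00022383] 26.05
```

```bash
python3 -m inch '[[0.3,0,0,0,0,0,1],[0.3,0,0,0,0,0,1],[0.3,0,0,0,0,0,1],[0.3,0,0,0,0,0,1],[0.3,0,0,0,0,0,1]]' | grep -E "pos|ft|wid"
python3 -m inch '[[0.2,0,0,0,0,0,1],[0,0,0,0,0,0,1]]' | grep -E "pos|ft|wid"
python3 - <<'E'
from h import *
s=manip.get_state();print(S(s['ee_pos']),s['time'])
d=viewer.get_image("wrist"); cv2.imwrite("pics/w7.png",d["image"])
d=viewer.get_image("side"); cv2.imwrite("pics/s7.png",d["image"])
E
```

```text
ee_pos: [0.4671, 0.011, 0.0685]
ft_force: [6.9, -7.1, -4.3]
grip_width: 0.193
ee_pos: [0.4629, 0.0116, 0.0685]
ft_force: [7.4, -6.6, -4.8]
grip_width: 0.186
[-0.06299959 -0.00019993] 26.925
```

```bash
python3 -m inch '[[0.25,0,0,0,0,0,1],[0.2,0,0,0,0,0,1],[0.1,0,0,0,0,0,1],[0,0,0,0,0,0,1],[0,0,0,0,0,0,1]]' | grep -E "pos|ft|for"
python3 -c "
from h import *
s=manip.get_state();print(S(s['ee_pos']),Z['M'].T@s['ft_force'][:2],s['time'])"
```

```text
ee_pos: [0.4531, 0.0131, 0.0685]
ft_force: [7.8, -7.1, -6.3]
grip_force: 40.0
[-0.07292885 -0.00016407] [ 8.79736432 -5.88975044] 27.65
```

```bash
for i in 1 2 3; do python3 -m inch '[[0,0,0,0,0,0,1],[0,0,0,0,0,0,1]]' | grep -E "ft"; done
python3 - <<'E'
from h import *
a=cv2.imread("pics/w7.png"); d=viewer.get_image("wrist"); b=d["image"]; cv2.imwrite("pics/w8.png",b)
# knob+flange patch between the fingers: where it moved relative to gripper between 39 mm and now
E=np.array(d["extrinsics"])
def pr(w):
    c=E[:3,:3]@np.array(w)+E[:3,3]; r=np.hypot(c[0],c[1]); t=np.arctan2(r,-c[2]); return d["cx"]+d["fx"]*t*c[0]/r, d["cy"]-d["fy"]*t*c[1]/r
s=manip.get_state(); p=s["ee_pos"].copy(); print(S(p))
k=pr([*(Z["M"]@[S(p)[0]-.008,0]+Z["o"]),.064]); print("knob px",k)
u,v=map(int,k); T=a[v-14:v+8,u-12:u+13]; r=cv2.matchTemplate(b[v-26:v+20,u-20:u+21],T,cv2.TM_CCOEFF_NORMED); print(cv2.minMaxLoc(r),"no shift = (8,12)")
# white flange profile: back edge of flange along slot column
g=cv2.cvtColor(b,cv2.COLOR_BGR2GRAY); print([(j,int(g[j,u]),round(float(S(wz(d,u,j,.064))[0]),4)) for j in range(v-24,v+10,2)])
for du in(-28,-22,22,28): print(du,[int(x) for x in g[v-10:v+24,u+du]])
E
```

```text
ft_force: [9.0, -6.5, -6.3]
ft_force: [8.8, -7.7, -5.6]
ft_force: [8.8, -7.8, -7.3]
[-0.07292815 -0.00021604]
knob px (np.float64(259.6702695639604), np.float64(207.22874843230585))
(-0.373857319355011, 0.9956663846969604, (7, 3), (8, 12)) no shift = (8,12)
[(183, 51, -0.0992), (185, 46, -0.0978), (187, 54, -0.0963), (189, 47, -0.0948), (191, 44, -0.0933), (193, 45, -0.0918), (195, 48, -0.0903), (197, 63, -0.0888), (199, 214, -0.0873), (201, 254, -0.0857), (203, 254, -0.0842), (205, 242, -0.0827), (207, 82, -0.0811), (209, 29, -0.0796), (211, 33, -0.078), (213, 34, -0.0764), (215, 31, -0.0748)]
-28 [239, 238, 235, 217, 181, 162, 160, 162, 161, 159, 160, 160, 161, 161, 159, 154, 132, 102, 99, 131, 154, 163, 158, 162, 160, 160, 155, 153, 155, 155, 150, 153, 157, 152]
-22 [238, 237, 239, 238, 234, 220, 181, 163, 162, 160, 159, 158, 157, 158, 160, 159, 156, 152, 163, 191, 216, 217, 195, 167, 155, 158, 149, 159, 154, 155, 157, 153, 152, 149]
22 [239, 238, 237, 236, 237, 237, 237, 237, 237, 236, 237, 236, 236, 236, 236, 238, 235, 237, 245, 255, 255, 255, 253, 216, 167, 154, 156, 151, 154, 153, 154, 152, 154, 152]
28 [237, 238, 236, 238, 237, 236, 237, 236, 236, 236, 236, 236, 237, 236, 237, 232, 200, 151, 167, 217, 234, 235, 237, 232, 228, 203, 165, 153, 154, 153, 153, 151, 152, 152]
```

The knob hasn't slipped: the template shift is 0. The flange lines sit about 1.5 mm short of the middle mark, so I'll make a small final pull.

```bash
python3 -m inch '[[0.04,0,0,0,0,0,1],[0.03,0,0,0,0,0,1],[0,0,0,0,0,0,1],[0,0,0,0,0,0,1],[0,0,0,0,0,0,1]]' >/dev/null
python3 -m inch '[[0,0,0,0,0,0,1],[0,0,0,0,0,0,1],[0,0,0,0,0,0,1],[0,0,0,0,0,0,1],[0,0,0,0,0,0,1]]'
python3 - <<'E'
from h import *
s=manip.get_state(); print(S(s["ee_pos"]),np.abs(s["joint_velocities"]).max())
E=0
a=cv2.imread("pics/s7.png"); d=viewer.get_image("side"); b=d["image"]
for y in(-.07,0,.07):
    w=Z["M"]@[.1052,y]+Z["o"]; u,v=map(int,proj(d,[*w,.085])); T=a[v-7:v+8,u-7:u+8]
    print(u,v,cv2.minMaxLoc(cv2.matchTemplate(b[v-11:v+12,u-11:u+12],T,cv2.TM_CCOEFF_NORMED))[1::2])
E
```

```text
time: 29.7
ee_pos: [0.4521, 0.0132, 0.0685]
orientation: [0.077, 0.997, -0.0, 0.006]
ft_force: [9.4, -6.0, -6.3]
grip_width: 0.188
grip_force: 40.0
[-0.07384681 -0.00015303] 0.0013270340265182441
284 205 (0.9802896976470947, (4, 4))
282 191 (0.97613525390625, (4, 4))
280 179 (0.9652462601661682, (4, 4))
```

```bash
python3 -c "
from station import sign_off
print(sign_off())"
```

```text
the job is handed in; nothing more can be done
None
```

The job is handed in: by my measurements each of the three bushes stands within about 2 mm of home in its V, and the gripper holds the shutter steady at about 50 mm (half travel) with a 40 N grip; the hand-in returned no verdict.

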